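# Lock the lid on the topping mill and switch it on

## Task

Close the nut mill: take its loose lid from the marble board, set its two orange lugs into the two slots of the mill's blue rim, press it down against the spring and twist it clockwise (from above) until the lugs stop at the green marks, so that it stays locked when you let go. Only after the lid is locked and released, push the red-knobbed toggle all the way over to its green (on) side. Leave the cake carton, the jar and the spatula where they are.

Things in the scene. Friction and masses are not known exactly. Their poses are not given: they have to be found in the camera images.
- mill: Fixed nut mill, grey base 270 (x) x 160 (y) x 60 mm high, origin at the centre of its underside, z up. A white drum of 132 mm diameter stands on it, its axis 55 mm towards +x of the origin, its top at z = 165 mm. The toggle switch stands on the base 90 mm towards -x of the origin. All these turn with the mill.
- mouth (a point): Centre of the drum's mouth, level with the top of its flat blue rim ring (6 mm thick, bore radius 44.5 mm, outer radius 66 mm); axes as the mill's. Under the ring the lugs can run from the slots 80 degrees clockwise (from above) to stops; the other way is blocked.
- slot_a (a point): First entry slot through the rim ring: a radial gap 29 degrees wide (22 mm at the bore), this point on its centre line, 55 mm from the mouth's centre. It lies 80 degrees counter-clockwise (from above) of the mill's +x axis.
- slot_b (a point): Second entry slot, like the first, straight across the mouth.
- mark_a (a point): Green mark on the rim 55 mm from the mouth's centre in the mill's +x direction, above one stop; the other green mark is straight across the mouth. Locked lugs lie under the marks.
- plate (a joint): Sprung grey pressure plate (radius 37 mm) in the mouth, m pressed: 0 = up, its top 11 mm below the rim's top; 0.011 = fully down. The spring pushes up with 4.8 N at 0, 7.8 N with the lid locked, 11.4 N fully down.
- lid: Loose lid, 0.22 kg, right way up on the board, the same after a half turn. Black disc, radius 42, 18 mm thick (lowest 5 mm tapered to radius 37); origin at the centre of its underside, z up. Two orange lugs along +x and -x reach radius 55, 14 mm wide, z 4 to 10 mm. White grip bar on top: 18 mm thick (along x), 66 mm long (along y), z 18 to 52 mm.
- lid_grip (a point): Point in the grip bar on the lid's axis, 43 mm above its underside; axes as the lid's. Measured to the lid's underside, below the mouth: 11 mm when just laid in the slots; over 16 mm lets the lugs pass under the rim (press to 19; 22 is the bottom); 16 mm when locked and held up against the rim by the spring, lid x axis along mill x.
- board: Fixed square white marble board, 160 x 160 x 12 mm, origin at the centre of its underside. The lid lies on it.
- switch (a joint): Angle of the toggle, rad, starting at 0 to 0.15: 0 = off, leaning 0.5 rad from upright to the mill's -y side (red mark); 1.0 = on, leaning as far to the +y side (green mark). It turns about an axis along the mill's x, through the point (-90, 0, 82) mm in the mill frame, and stays where it is left; about 1 N at the knob moves it.
- switch_tip (a point): Centre of the toggle's red ball knob (radius 13 mm), 70 mm from the toggle's axis on a 10 mm rod. Off, it stands at (-90, -34, 143) mm in the mill frame; on, at (-90, +34, 143) mm. Its housing reaches up to 95 mm.
- carton: Bystander: white cake carton with a clear top, 130 x 100 x 74 mm, origin at the centre of its underside.
- jar: Bystander: amber jar with a black cap, radius 36 mm, 120 mm high, origin at the centre of its underside.
- spatula: Bystander: spatula 200 mm long, lying flat on the counter along its x axis.
There are look-alikes about, which are no part of the job. Several things have the shape of the lid; the one meant has the colours described above.

How it is judged:
By the outcome, as a careful person would: the job done as asked, in the order asked, and still so for the second after the job is handed in, with the robot touching nothing.
It also fails if it takes over 56 s, if anything falls off the work surface, if the arm or the gripper's body presses on something with over 40 N, if the wrist force passes 120 N, or if a joint passes its speed limit or range.

## Robot

A 6-joint arm with a two-finger parallel gripper is mounted at the origin on the work surface. World frame = base frame: x ahead of the robot, y to its left, z up, the work surface at z = 0. Lengths are in m, angles in rad, forces in N, time in s.
With the tool pointing down it reaches from about 0.425 to 0.95 m from the base axis. Payload 3.5 kg.
Tool frame: the origin (TCP) lies midway between the tips of the shut fingers; the grasp point (between the pads) lies 19 mm behind it; z points along the fingers, y is the line along which they close (so a half turn about z gives the same grasp; the last joint's range is limited). The gripper opens to 85 mm and grips with 20 to 120 N. Pads are 22 mm wide; open, the fingers measure 114 mm over their backs; the gripper's body (76 mm by 85 mm) begins 54 mm behind the grasp point. The pads swing forward as they close: fully open they stand 13 mm farther back than shut.
Start: joints at [1.093, 0.286, 1.577, -0, 1.279, -0.15], TCP at [0.217, 0.639, 0.231] pointing down, gripper open.
Joint ranges: [-2.77, 2.77], [-0.9, 2.22], [0.21, 2.48], [-1.53, 4.67], [0.24, 2.81], [-2.84, 2.84]. Speed limits (rad/s): [2.79, 2.79, 3.14, 3.14, 3.14, 3.14].

## Interface

Orientations are given as a unit quaternion [x, y, z, w].
In Python, from plant import ctrl gives the robot as it stands.
- The arm moves only by the tool send_rows, never from a script. Its argument "series" is a list that holds one entry, the list of rows, each a list of 7 numbers: the shift along the tool's x, y, z in cm, then the turn, a rotation vector about the tool's x, y, z in rad, then the opening, from -1 (shut) to 1 (fully open). In form: [[[x, y, z, rx, ry, rz, jaw], ...]]. A call has 1 to 10 rows; each row shifts and turns the commanded pose from where the row before left it, along the tool's axes as they then stand; what a row does not reach is not made up. A row lasts 1/8 s, in which the tool goes at most 62.5 mm and 10.7 degrees, less where a joint would pass 70% of its speed; a pose out of reach is approached as far as the arm can. A call is refused whole if a number of a shift passes 6.25 or a number of a turn 0.188, either way. A call with a gripper value outside its range is refused whole. The fingers move at their own pace and stop on an object; "force" is the grip in N (left out, the last holds). Time passes only in rows, so rows that do not move let the fingers close. It gives the time, the measured TCP pose, the force, the opening and the grip force at its end, in the units of the state.
- ctrl.get_state(): the state, without advancing time (a new reading comes with each control period).
- ctrl.read_camera(name): name is "scene" or "top"; returns a dict with "img" (420x560x3 uint8, red, green, blue), "fx", "fy", "cx", "cy" (pixels), "k1" (the pictures are not rectified: a ray, as slopes to the right and down, at radius r is drawn at 1 + k1 r^2 times it, then the intrinsics apply), "R" (3x3) and "t" (3): a world point X has camera coordinates R X + t. Camera axes: x right, y down, z forward; pixel columns grow to the right and rows downward; lengths in m; the calibration is good to about 2 mm. A picture is of the moment at which its call begins. There is no depth.
- ctrl.sign_off(): hands the job in; it is judged then, once.
The state is a dict: "time": time; "qpos": joint angles; "dq": joint speeds; "joint_efforts": joint torques, N m; "eef_pos": TCP position; "tcp_rot": TCP orientation; "contact_force": force on the tool from outside, world axes, zero at the start; "wrist_torque": the same for the moment, N m; "opening": opening from 0.0 (shut) to 1.0 (fully open); "finger_force": force on a finger pad.
Only numpy, scipy, OpenCV 4.12 (cv2) and the standard library are available. Lean on these libraries where they do the work, as an engineer would, in place of code of your own. Each camera call takes 0.05 s, during which the arm holds its last target. There are 200 camera calls.

## Working session

There is one attempt and no reset: what is moved stays moved. The work goes in short steps, Python scripts to look and compute and a tool call to move; the robot and the scene stay as the last step left them, time stands still between calls to the robot, and variables do not carry over. Pictures are saved under pics/ and viewed, at most 10 in all, crops included, and the job is handed in when it is done.

Besides the shell and the picture viewer there is one more tool, called after "Call:" in YAML: its name, and indented under it one key for each argument. send_rows: Moves the arm, as the interface text tells. Its arguments: {"type":"object","properties":{"series":{"type":"array"},"force":{"type":"number"}},"required":["series"]}

```bash
ls; mkdir -p pics
cat > h.py <<'E'
import numpy as np, cv2, pickle
from plant import ctrl
def shot(name,fn):
    d=ctrl.read_camera(name); cv2.imwrite('pics/'+fn+'.png',d['img'][:,:,::-1]); pickle.dump(d,open('pics/'+fn+'.pkl','wb')); return d
def load(fn): return pickle.load(open('pics/'+fn+'.pkl','rb'))
def ray(d,px):
    K=np.array([[d['fx'],0,d['cx']],[0,d['fy'],d['cy']],[0,0,1]])
    p=np.array([(px[0]-d['cx'])/d['fx'],(px[1]-d['cy'])/d['fy']]); q=p.copy()
    for _ in range(30): q=p/(1+d['k1']*(q@q))
    R=np.array(d['R']); return -R.T@np.array(d['t']), R.T@np.array([q[0],q[1],1])
def atz(d,px,z):
    o,v=ray(d,px); return o+v*(z-o[2])/v[2]
def proj(d,X):
    c=np.array(d['R'])@np.asarray(X,float)+np.array(d['t']); q=c[:2]/c[2]; q=q*(1+d['k1']*(q@q))
    return np.array([d['fx']*q[0]+d['cx'],d['fy']*q[1]+d['cy']])
def tri(obs):
    A=np.zeros((3,3));b=np.zeros(3)
    for d,px in obs:
        o,v=ray(d,px); v=v/np.linalg.norm(v); M=np.eye(3)-np.outer(v,v); A+=M;b+=M@o
    return np.linalg.solve(A,b)
E
python3 - <<'E'
from h import *
for n in('scene','top'):
    d=shot(n,n+'0'); R=np.array(d['R']); print(n,d['fx'],d['k1'],-R.T@np.array(d['t']),R[2])
s=ctrl.get_state();print(s)
a=load('scene0')['img'];b=load('top0')['img']
E
```

```text
pics
scene 466.6687811797911 -0.10801030687812409 [1.11898271 0.06994961 1.02776179] [-0.52234417  0.01337516 -0.85262986]
top 408.92076788126167 -0.008543780745864725 [0.49163231 0.05116349 1.10321176] [ 0.0602952   0.00669185 -0.99815816]
{'time': 0.1, 'qpos': array([ 1.09300925e+00,  2.87133653e-01,  1.57805209e+00, -4.08135199e-07,
        1.27861088e+00, -1.50020169e-01]), 'dq': array([ 0.00020633, -0.00125765, -0.0042153 ,  0.00162835,  0.00031041,
        0.00075871]), 'joint_efforts': array([ 5.46423144e-04, -4.07294047e+01, -2.93701243e+01, -1.41231726e-04,
        3.37787184e-03, -7.70555545e-06]), 'eef_pos': array([0.21700586, 0.63852671, 0.23003615]), 'tcp_rot': array([ 1.63150688e-01,  9.86600547e-01, -1.04819375e-03, -3.40077175e-04]), 'contact_force': array([ 0.04025776,  0.04917308, -0.71642372]), 'wrist_torque': array([-0.03830491, -0.02297767, -0.04709716]), 'finger_force': 0.0, 'opening': 1.0040685518990111}
```

View pics/scene0.png

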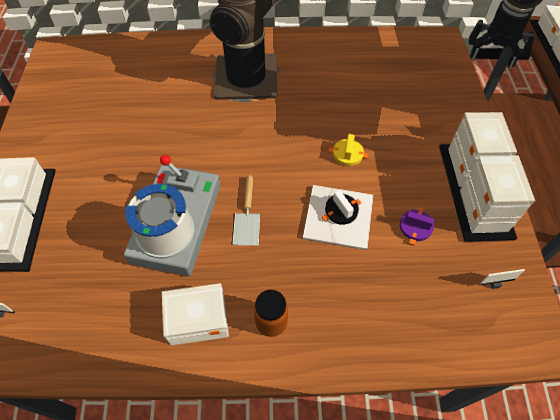

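View pics/top0.png

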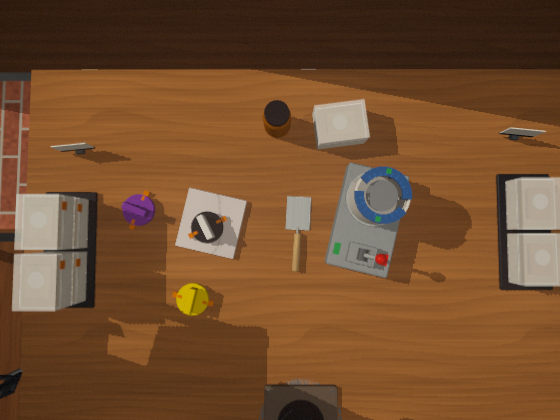

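Candidates for the lid: the black disc with a white bar on the marble board (top 207,227; scene 342,207), the yellow one (top 192,299; scene 349,150) and the purple one (top 139,210; scene 417,224). The black and white one fits the description. The mill is at top 370,220 and its toggle knob at 381,259. I'll check the choice in one composite of close crops.

Run:
```python
from h import *
def crop(fn,x,y,w,h,s): 
    return cv2.resize(load(fn)['img'][y:y+h,x:x+w],(w*s,h*s),interpolation=cv2.INTER_CUBIC)
A=np.hstack([crop('top0',165,180,100,75,4),crop('scene0',292,165,100,75,4)])
B=np.hstack([crop('top0',320,155,100,75,4),crop('scene0',105,155,100,75,4)])
cv2.imwrite('pics/crop1.png',np.vstack([A,B])[:,:,::-1])
```

```text
(no output)
```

View pics/crop1.png

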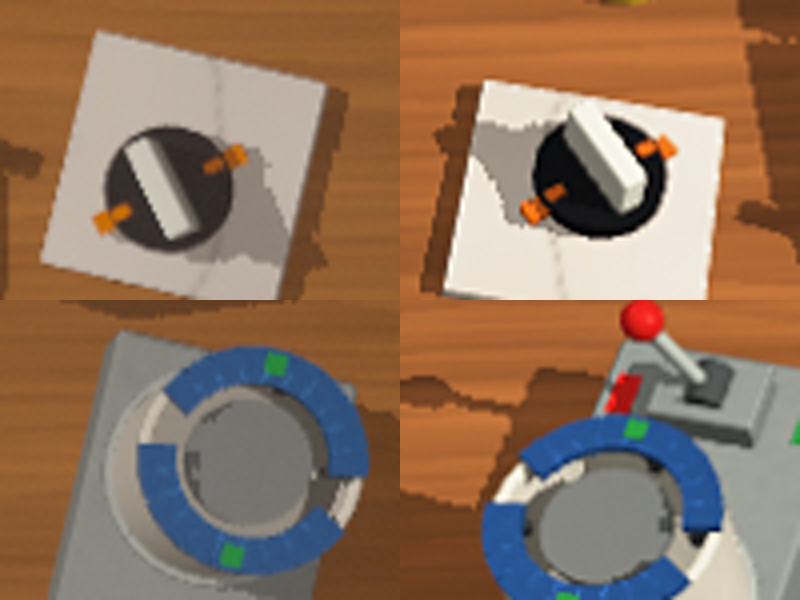

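```bash
cat > meas.py <<'E'
from h import *
from scipy.optimize import least_squares
def comps(m,roi,n,minA=4):
    x0,y0,x1,y1=roi; mm=np.zeros_like(m); mm[y0:y1,x0:x1]=m[y0:y1,x0:x1]
    k,l,st,c=cv2.connectedComponentsWithStats(mm.astype(np.uint8),connectivity=8)
    o=[i for i in np.argsort(-st[:,4]) if i>0 and st[i,4]>=minA][:n]
    return [(c[i],st[i,4]) for i in o], l
def hsv(d): return cv2.cvtColor(d['img'],cv2.COLOR_RGB2HSV).astype(int)
def hullc(pts):
    h=cv2.convexHull(np.asarray(pts,np.float32)); M=cv2.moments(h); return np.array([M['m10']/M['m00'],M['m01']/M['m00']]),M['m00']
def mask(d,roi,f):
    h=hsv(d); m=f(h[...,0],h[...,1],h[...,2]); z=np.zeros_like(m); x0,y0,x1,y1=roi; z[y0:y1,x0:x1]=m[y0:y1,x0:x1]; return z
green=lambda h,s,v:(h>45)&(h<85)&(s>110)&(v>60)
blue=lambda h,s,v:(h>98)&(h<125)&(s>120)&(v>60)
black=lambda h,s,v:(v<45)
orange=lambda h,s,v:(h>5)&(h<16)&(s>200)&(v>150)
red=lambda h,s,v:((h<4)|(h>175))&(s>180)&(v>90)
E
python3 - <<'E'
from meas import *
T=load('top0');S=load('scene0')
RM={'t':(335,155,420,240),'s':(115,170,195,260)}
RL={'t':(170,185,250,260),'s':(300,180,378,250)}
for k,d in(('t',T),('s',S)):
    for n,f,r in(('green',green,RM[k]),('orange',orange,RL[k]),('red',red,(350,235,400,275) if k=='t' else (150,145,185,178))):
        c,_=comps(mask(d,r,f),r,4); print(k,n,[(np.round(a,1).tolist(),int(b)) for a,b in c])
    for n,f,r in(('blue',blue,RM[k]),('black',black,RL[k])):
        m=mask(d,r,f); c,l=comps(m,r,2); ys,xs=np.nonzero(m); print(k,n,hullc(np.c_[xs,ys]),xs.min(),xs.max(),ys.min(),ys.max(),[b for a,b in c])
E
```

```text
t green [([377.4, 218.6], 29), ([388.4, 170.8], 27)]
t orange [([224.0, 218.3], 6), ([193.4, 234.2], 5)]
t red [([381.6, 258.8], 114)]
t blue (array([382.93190848, 194.66276202]), 2433.0) 355 411 167 222 [np.int32(531), np.int32(508)]Traceback (most recent call last):
  File "<stdin>", line 9, in <module>
  File "meas.py", line 10, in hullc
    h=cv2.convexHull(np.asarray(pts,np.float32)); M=cv2.moments(h); return np.array([M['m10']/M['m00'],M['m01']/M['m00']]),M['m00']
                                                                                     ~~~~~~~~^~~~~~~~~
ZeroDivisionError: float division by zero
```

```bash
sed -i 's/^black=.*/black=lambda h,s,v:(v<75)/; s/^orange=.*/orange=lambda h,s,v:(h>4)\&(h<20)\&(s>150)\&(v>120)/' meas.py
python3 - <<'E'
from meas import *
T=load('top0');S=load('scene0')
RM={'t':(335,155,420,240),'s':(115,170,195,260)}
RL={'t':(186,208,230,246),'s':(318,188,366,226)}
O={}
for k,d in(('t',T),('s',S)):
    for n,f,r in(('green',green,RM[k]),('orange',orange,RL[k]),('red',red,(350,235,400,275) if k=='t' else (150,145,185,178))):
        c,_=comps(mask(d,r,f),r,4); O[k,n]=[np.array(a) for a,b in c]; print(k,n,[(np.round(a,1).tolist(),int(b)) for a,b in c])
    for n,f,r in(('blue',blue,RM[k]),('black',black,RL[k])):
        m=mask(d,r,f); c,l=comps(m,r,2); 
        if n=='black':
            _,l=comps(m,r,1); cc=np.argmax(np.bincount(l[l>0])); m=l==cc
        ys,xs=np.nonzero(m); O[k,n]=hullc(np.c_[xs,ys]); print(k,n,O[k,n],xs.min(),xs.max(),ys.min(),ys.max())
r=[]
for i in(0,1):
    a=O['t','green'][i]
    for b in O['s','green']: X=tri([(T,a),(S,b)]); print('green',i,X.round(4), proj(T,X)-a)
print('red',tri([(T,O['t','red'][0]),(S,O['s','red'][0])]))
print('ringc',tri([(T,O['t','blue'][0]),(S,O['s','blue'][0])]),'disc',tri([(T,O['t','black'][0]),(S,O['s','black'][0])]))
# model fits
a=np.linspace(0,2*np.pi,180)
def ringpts(p):
    al=np.degrees((a-p[2]+np.pi)%np.pi); keep=np.abs(al-80)>14.5
    return [np.array([p[0]+66e-3*np.cos(t),p[1]+66e-3*np.sin(t),p[3]]) for t in a[keep]]
def fr(p):
    e=[]
    for k,d in(('t',T),('s',S)):
        e+=list(hullc([proj(d,X) for X in ringpts(p)])[0]-O[k,'blue'][0])
        gs=[proj(d,[p[0]+s*.055*np.cos(p[2]),p[1]+s*.055*np.sin(p[2]),p[3]]) for s in(1,-1)]
        for g in gs: q=min(O[k,'green'],key=lambda q:np.hypot(*(q-g))); e+=list(g-q)
    return e
s=least_squares(fr,[.75,-.19,-.2,.165]);print('mill mouth',s.x,np.round(s.fun,2))
def fl(p):
    e=[]
    for k,d in(('t',T),('s',S)):
        P=[proj(d,[p[0]+r*np.cos(t),p[1]+r*np.sin(t),p[2]-h]) for t in a[::3] for r,h in((.042,0),(.042,.013),(.037,.018))]
        e+=list(hullc(P)[0]-O[k,'black'][0])
    return e
c=tri([(T,O['t','black'][0]),(S,O['s','black'][0])])
s=least_squares(fl,c);print('lid axis, disc top z',s.x,np.round(s.fun,2))
for k,d in(('t',T),('s',S)):
    for z in(.022,.03):
        print(k,z,[atz(d,q,z).round(4).tolist() for q in O[k,'orange']])
E
```

```text
t green [([377.4, 218.6], 29), ([388.4, 170.8], 27)]
t orange [([192.6, 233.9], 39), ([221.7, 219.4], 34)]
t red [([381.6, 258.8], 114)]
t blue (array([382.93190848, 194.66276202]), 2433.0) 355 411 167 222
t black (array([206.90584192, 226.83757159]), 727.5) 192 222 212 242
s green [([145.8, 230.3], 30), ([163.6, 186.9], 23)]
s orange [([355.0, 189.2], 81), ([355.6, 201.5], 33), ([324.8, 217.2], 32), ([330.0, 212.6], 11)]
s red [([164.9, 159.5], 85), ([161.3, 175.6], 23)]
s blue (array([155.23778524, 209.60891782]), 2381.0) 126 185 184 236
s black (array([341.1394719 , 208.90047393]), 738.5) 325 357 195 223
green 0 [ 0.5366 -0.2331 -0.0173] [ 7.7261281  -0.99440521]
green 0 [ 0.527  -0.1701  0.1641] [ 0.34877562 -0.02291236]
green 1 [ 0.6377 -0.1973  0.1641] [ 0.44040516 -0.04421291]
green 1 [ 0.6161 -0.1475  0.2972] [-6.88474343  0.37962794]
red [ 0.43396763 -0.18179232  0.1442572 ]
ringc [ 0.58273873 -0.18465156  0.15814133] disc [0.51023788 0.24753538 0.0210721 ]
mill mouth [ 0.58264632 -0.18367129 -0.24433127  0.16377969] [ 0.4  -0.08  0.29  0.69  0.41 -0.99  0.08 -0.52  0.73 -0.58  0.18  0.91]
lid axis, disc top z [0.51035398 0.2471393  0.02852457] [ 0.28 -0.03  0.23 -0.  ]
t 0.022 [[0.4914, 0.2858, 0.022], [0.5298, 0.2092, 0.022]]
t 0.03 [[0.4914, 0.284, 0.03], [0.5295, 0.2081, 0.03]]
s 0.022 [[0.4523, 0.2888, 0.022], [0.4901, 0.2859, 0.022], [0.5339, 0.2032, 0.022], [0.521, 0.2174, 0.022]]
s 0.03 [[0.4576, 0.2871, 0.03], [0.4951, 0.2842, 0.03], [0.5386, 0.2021, 0.03], [0.5258, 0.2162, 0.03]]
```

Both views agree. The mouth is at (0.583, -0.184, 0.164) with mill yaw -14°. The knob is at (0.434, -0.182, 0.144), so the toggle is off. The lid axis is at (0.510, 0.247) with the lugs at about -64°. I'll grasp with tool y at 116°, which leaves range in the last joint for the twist.

Call:
send_rows:
  series:
    - [[0,0,1.6,0,0,-0.156,1],[0,0,1.6,0,0,-0.156,1],[0,0,1.6,0,0,-0.156,1],[0,0,1.6,0,0,-0.156,1],[0,0,1.6,0,0,-0.156,1]]
  force: 60

```text
time: 0.72
eef_pos: [0.2171, 0.6386, 0.15]
tcp_rot: [-0.227, 0.974, -0.0, -0.0]
contact_force: [-0.1, -0.7, -0.3]
opening: 1.001
finger_force: 0.0
```

Call:
send_rows:
  series:
    - [[-0.92,-4.8,0,0,0,0,1],[-0.92,-4.8,0,0,0,0,1],[-0.92,-4.8,0,0,0,0,1],[-0.92,-4.8,0,0,0,0,1],[-0.92,-4.8,0,0,0,0,1],[-0.92,-4.8,0,0,0,0,1],[-0.92,-4.8,0,0,0,0,1],[-0.92,-4.8,0,0,0,0,1],[-0.92,-4.8,0,0,0,0,1],[-0.92,-4.8,0,0,0,0,1]]

```text
time: 1.98
eef_pos: [0.5102, 0.246, 0.1509]
tcp_rot: [-0.224, 0.975, 0.0, -0.0]
contact_force: [0.2, 0.1, 0.2]
opening: 0.998
finger_force: 0.0
```

```bash
cat > st.py <<'E'
from h import *
from scipy.spatial.transform import Rotation as Ro
import sys
def st():
    s=ctrl.get_state(); R=Ro.from_quat(s['tcp_rot']).as_matrix(); return s,R
def show(tgt=None,phi=None):
    s,R=st(); f=np.degrees(np.arctan2(R[1,1],R[0,1]))
    print('t',s['time'],'p',s['eef_pos'].round(4),'phi',round(f,2),'z',R[:,2].round(4),'F',s['contact_force'].round(1),'op',round(s['opening'],3),'ff',round(s['finger_force'],1),'q6',s['qpos'][5].round(2))
    if tgt is not None: print('tool shift cm',(100*R.T@(np.array(tgt)-s['eef_pos'])).round(2),'rz',None if phi is None else round(np.radians(f-phi),3))
if __name__=='__main__':
    a=[float(x) for x in sys.argv[1:]]; show(a[:3] or None,a[3] if len(a)>3 else None)
E
python3 st.py .5104 .2471 .15 116
python3 - <<'E'
from h import *
d=shot('top','top1'); e=shot('scene','scene1')
def c(d,x,y,w,h,s):return cv2.resize(d['img'][y:y+h,x:x+w],(w*s,h*s),interpolation=cv2.INTER_CUBIC)
cv2.imwrite('pics/c2.png',np.hstack([c(d,160,170,100,100,4),c(e,290,130,100,100,4)])[:,:,::-1])
E
```

```text
t 1.975 p [0.5102 0.246  0.1509] phi 115.91 z [-7.e-04 -1.e-04 -1.e+00] F [0.2 0.1 0.2] op 0.998 ff 0.0 q6 -1.75
tool shift cm [-0.06  0.09  0.09] rz -0.002
```

View pics/c2.png

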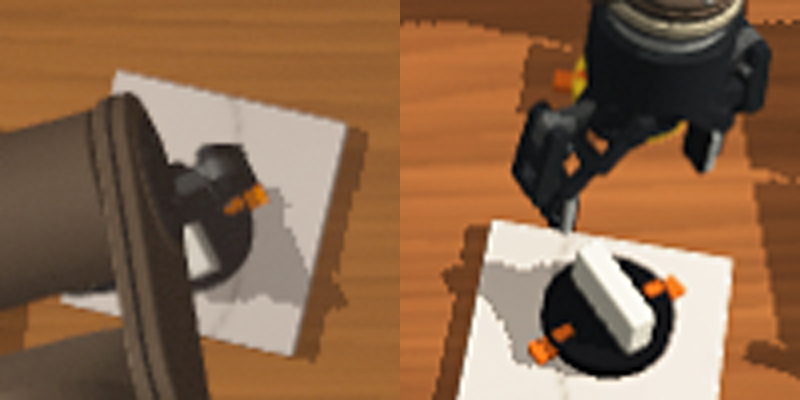

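The close crop shows the black lid with its white bar and orange lugs (right half, lugs at 540,348 and 672,288). The jaws straddle it and line up with the lugs. Going down to grip.

Call:
send_rows:
  series:
    - [[-0.06,0.09,3,0,0,0,1],[0,0,3,0,0,0,1],[0,0,2.5,0,0,0,1],[0,0,1.9,0,0,0,1],[0,0,1,0,0,0,1],[0,0,0,0,0,0,1],[0,0,0,0,0,0,0],[0,0,0,0,0,0,-1],[0,0,0,0,0,0,-1],[0,0,0,0,0,0,-1]]
  force: 60

```text
time: 3.32
eef_pos: [0.5106, 0.2487, 0.0382]
tcp_rot: [-0.224, 0.975, -0.0, 0.001]
contact_force: [0.3, 0.3, -2.0]
opening: 0.196
finger_force: 59.0
```

Call:
send_rows:
  series:
    - [[0,0,0,0,0,0,-1],[0,0,0,0,0,0,-1],[0,0,0,0,0,0,-1],[0,0,0,0,0,0,-1],[0,0,0,0,0,0,-1]]

```text
time: 3.95
eef_pos: [0.5105, 0.2487, 0.038]
tcp_rot: [-0.224, 0.975, 0.0, 0.001]
contact_force: [0.1, -1.2, 5.3]
opening: 0.199
finger_force: 59.9
```

```bash
python3 st.py .5104 .2471 .037 116
```

```text
t 3.95 p [0.5105 0.2487 0.038 ] phi 115.91 z [ 1.3e-03  3.0e-04 -1.0e+00] F [ 0.1 -1.2  5.3] op 0.199 ff 59.9 q6 -1.75
tool shift cm [ 0.08 -0.14  0.1 ] rz -0.002
```

Call:
send_rows:
  series:
    - [[0,0,-3,0,0,0,-1],[0,0,-4.5,0,0,0,-1],[0,0,-4.5,0,0,0.174,-1],[0,0,-4.5,0,0,0.174,-1],[0,0,-4,0,0,0.174,-1],[0,0,-1,0,0,0.174,-1],[0,0,0,0,0,0.174,-1]]
  force: 80

```text
time: 4.82
eef_pos: [0.5095, 0.2485, 0.2519]
tcp_rot: [0.21, 0.978, -0.0, -0.0]
contact_force: [0.3, -0.3, -2.6]
opening: 0.197
finger_force: 78.3
```

Call:
send_rows:
  series:
    - [[-1.8,-2.7,0,0,0,0,-1],[-2.8,-4.2,0,0,0,0,-1],[-2.8,-4.2,0,0,0,0,-1],[-2.8,-4.2,0,0,0,0,-1],[-2.8,-4.2,0,0,0,0,-1],[-2.8,-4.2,0,0,0,0,-1],[-2.8,-4.2,0,0,0,0,-1],[-2.8,-4.2,0,0,0,0,-1],[-2.2,-3.6,0,0,0,0,-1],[0,0,0,0,0,0,-1]]

```text
time: 6.08
eef_pos: [0.5797, -0.1758, 0.2496]
tcp_rot: [0.209, 0.978, 0.0, -0.002]
contact_force: [0.3, -0.1, -3.2]
opening: 0.192
finger_force: 78.6
```

```bash
python3 st.py .5826 -.1837 .205 66
python3 - <<'E'
from h import *
d=shot('top','top2'); e=shot('scene','scene2')
def c(d,x,y,w,h,s):return cv2.resize(d['img'][y:y+h,x:x+w],(w*s,h*s),interpolation=cv2.INTER_CUBIC)
cv2.imwrite('pics/c3.png',np.hstack([c(d,330,145,100,100,4),c(e,105,140,100,100,4)])[:,:,::-1])
E
```

```text
t 6.075 p [ 0.5797 -0.1758  0.2496] phi 65.83 z [-0.0041  0.0016 -1.    ] F [ 0.3 -0.1 -3.2] op 0.192 ff 78.6 q6 -1.61
tool shift cm [-0.61 -0.6   4.45] rz -0.003
```

View pics/c3.png

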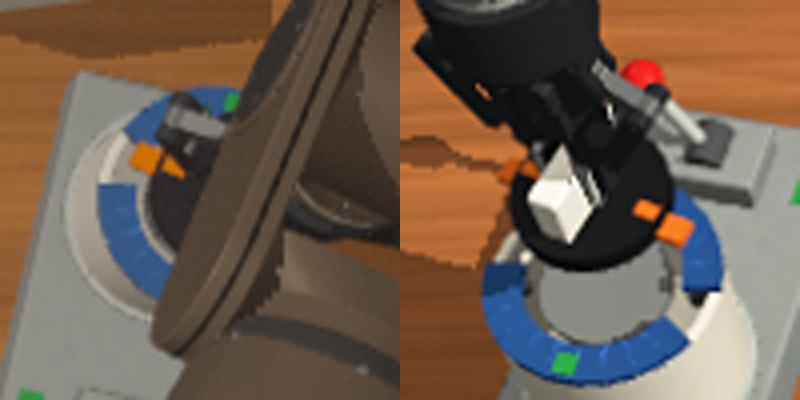

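Call:
send_rows:
  series:
    - [[-0.3,-0.3,1.5,0,0,0,-1],[-0.3,-0.3,1.5,0,0,0,-1],[0,0,1.4,0,0,-0.003,-1],[0,0,0,0,0,0,-1],[0,0,0,0,0,0,-1]]

```text
time: 6.8
eef_pos: [0.584, -0.1813, 0.2085]
tcp_rot: [0.206, 0.979, -0.0, 0.0]
contact_force: [0.1, -0.6, -3.1]
opening: 0.19
finger_force: 78.6
```

```bash
python3 st.py .5826 -.1837 .205 66
python3 - <<'E'
from h import *
d=shot('top','top3'); e=shot('scene','scene3')
p=ctrl.get_state()['eef_pos']
def c(d,x,y,w,h,s,off=(0,0)):
    im=cv2.resize(d['img'][y:y+h,x:x+w],(w*s,h*s),interpolation=cv2.INTER_CUBIC)
    def poly(P,col):
        q=np.array([[(proj(d,X)-[x,y]+.5)*s] for X in P]); cv2.polylines(im,[np.round(q*16).astype(int).reshape(-1,1,2).astype(np.int32)],False,col,1,cv2.LINE_AA,4)
    a=np.linspace(0,2*np.pi,90)
    C=lambda x,y,z,r:[(x+r*np.cos(t),y+r*np.sin(t),z) for t in a]
    poly(C(.5826,-.1837,.164,.066),(255,0,255)); poly(C(.5826,-.1837,.164,.0445),(255,0,255))
    poly(C(p[0],p[1],p[2]-.008,.042),(255,255,0))
    f=np.radians(66)
    for sg in(1,-1):
        u=sg*np.array([np.cos(f),np.sin(f)]);v=np.array([-u[1],u[0]])
        poly([np.r_[p[:2]+r*u*.001+w*v*.001,p[2]-.016] for r,w in((42,7),(55,7),(55,-7),(42,-7))],(0,255,255))
    return im
cv2.imwrite('pics/c4.png',np.hstack([c(d,340,155,80,100,5),c(e,115,145,80,100,5)])[:,:,::-1])
E
```

```text
t 6.8 p [ 0.584  -0.1813  0.2085] phi 66.25 z [ 4.e-04 -2.e-04 -1.e+00] F [ 0.1 -0.6 -3.1] op 0.19 ff 78.6 q6 -1.62
tool shift cm [ 0.03 -0.28  0.35] rz 0.004
```

View pics/c4.png

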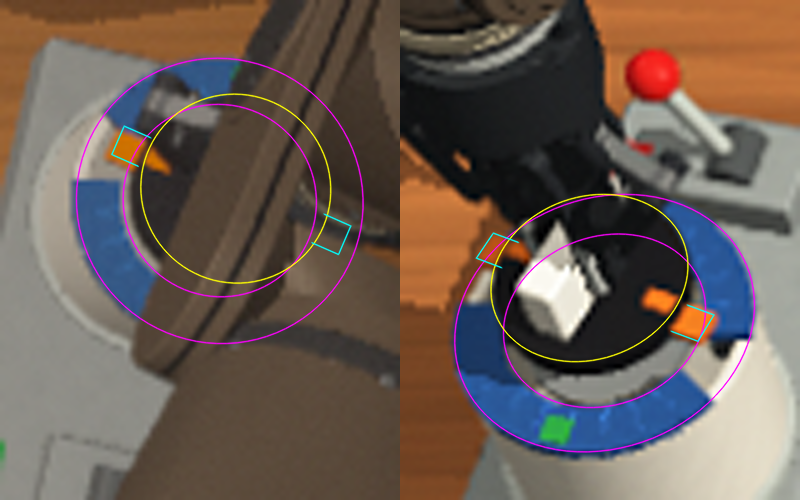

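Run:
```python
from meas import *
d=load('scene3'); v=hsv(d)[...,2]; p=np.array([.584,-.1813,.2085])
obs=[]
for x in range(137,166,2):
    col=v[195:232,x].astype(float)
    # last dark->bright edge scanning down
    r=[i for i in range(len(col)-1) if col[i]<60<=col[i+1]]
    if r: i=r[-1]; obs.append((x,195+i+(60-col[i])/(col[i+1]-col[i])))
obs=np.array(obs); print(obs.round(1).tolist())
a=np.linspace(0,2*np.pi,240)
def env(q):
    P=np.array([proj(d,[q[0]+r*np.cos(t),q[1]+r*np.sin(t),p[2]-h]) for t in a for r,h in((.042,.008),(.042,.021),(.037,.026))])
    h=cv2.convexHull(P.astype(np.float32))[:,0,:]
    return h
def res(q):
    h=env(q); return [cv2.pointPolygonTest(h.reshape(-1,1,2),(float(x),float(y)),True) for x,y in obs]
s=least_squares(res,p[:2],diff_step=1e-3,loss='soft_l1',f_scale=.5); print('dxy mm',(s.x-p[:2])*1e3,np.round(res(s.x),1),np.round(res(p[:2]),1))
c,_=comps(mask(d,(160,195,182,220),orange),(160,195,182,220),3); print(c)
f=np.radians(66.25);u=np.array([np.cos(f),np.sin(f)])
for r in(.042,.0485,.055): print(r,proj(d,np.r_[p[:2]+r*u,p[2]-.016]))
```

```text
[[137.0, 213.7], [139.0, 215.7], [141.0, 217.2], [143.0, 218.4], [145.0, 218.9], [147.0, 219.4], [149.0, 219.4], [151.0, 219.4], [153.0, 219.4], [155.0, 219.3], [157.0, 218.8], [159.0, 218.4], [161.0, 217.3], [163.0, 216.3], [165.0, 215.2]]
dxy mm [-0.65607787 -0.77955087] [-0.   0.1 -0.1 -0.2 -0.1 -0.   0.2  0.2  0.1  0.   0.  -0.2  0.  -0.
 -0.1] [-0.1  0.  -0.  -0.1  0.1  0.2  0.4  0.5  0.4  0.3  0.4  0.2  0.4  0.4
  0.3]
[(array([173.32653061, 209.46938776]), np.int32(49)), (array([166.61538462, 204.73076923]), np.int32(26))]
0.042 [170.4597291  208.01643068]
0.0485 [173.14434357 209.00196749]
0.055 [175.8384654  209.99065449]
```

The lid sits within 1 mm of the TCP and both lugs line up with the slots. I'll correct by 2 mm and lower it slowly.

Call:
send_rows:
  series:
    - [[0,-0.21,0.5,0,0,0.004,-1],[0,0,0.5,0,0,0,-1],[0,0,0,0,0,0,-1]]

```text
time: 7.28
eef_pos: [0.5825, -0.1832, 0.1974]
tcp_rot: [0.208, 0.978, 0.0, -0.001]
contact_force: [0.4, 0.5, -2.3]
opening: 0.194
finger_force: 78.7
```

```bash
python3 st.py .583 -.1832 .192 66
```

```text
t 7.275 p [ 0.5825 -0.1832  0.1974] phi 65.99 z [-1.4e-03  7.0e-04 -1.0e+00] F [ 0.4  0.5 -2.3] op 0.194 ff 78.7 q6 -1.62
tool shift cm [-0.05  0.02  0.54] rz -0.0
```

Call:
send_rows:
  series:
    - [[-0.02,0,0.3,0,0,0,-1],[0,0,0.3,0,0,0,-1],[0,0,0.2,0,0,0,-1],[0,0,0.2,0,0,0,-1],[0,0,0.2,0,0,0,-1],[0,0,0.2,0,0,0,-1],[0,0,0.2,0,0,0,-1],[0,0,0,0,0,0,-1]]

```text
time: 8.28
eef_pos: [0.583, -0.1833, 0.182]
tcp_rot: [0.208, 0.978, 0.0, -0.0]
contact_force: [-0.0, 0.5, -3.3]
opening: 0.195
finger_force: 78.7
```

No contact force with the underside 9 mm below the rim, so the lugs are in the slots. Pressing down.

Call:
send_rows:
  series:
    - [[0,0,0.3,0,0,0,-1],[0,0,0.3,0,0,0,-1],[0,0,0.2,0,0,0,-1],[0,0,0.2,0,0,0,-1],[0,0,0,0,0,0,-1],[0,0,0,0,0,0,-1]]
  force: 100

```text
time: 9.02
eef_pos: [0.5835, -0.1835, 0.1735]
tcp_rot: [0.208, 0.978, -0.0, 0.001]
contact_force: [-2.7, 1.5, 5.5]
opening: 0.194
finger_force: 102.7
```

Call:
send_rows:
  series:
    - [[0,0,0.2,0,0,0,-1],[0,0,0,0,0,0,-1]]

```text
time: 9.28
eef_pos: [0.5835, -0.1836, 0.1717]
tcp_rot: [0.208, 0.978, -0.0, 0.001]
contact_force: [-2.8, 2.0, 7.5]
opening: 0.191
finger_force: 102.9
```

Call:
send_rows:
  series:
    - [[0,0,0,0,0,0.1,-1],[0,0,0,0,0,0.1,-1],[0,0,0,0,0,0.1,-1],[0,0,0,0,0,0,-1]]

```text
time: 9.78
eef_pos: [0.5846, -0.1843, 0.1725]
tcp_rot: [0.352, 0.936, -0.0, 0.002]
contact_force: [-0.6, -0.5, 5.2]
opening: 0.191
finger_force: 103.1
```

```bash
python3 st.py .583 -.1834 .1715 -14; python3 -c "
from plant import ctrl; print(ctrl.get_state()['wrist_torque'])"
```

```text
t 9.775 p [ 0.5846 -0.1843  0.1725] phi 48.77 z [ 0.0043 -0.0025 -1.    ] F [-0.6 -0.5  5.2] op 0.191 ff 103.1 q6 -1.32
tool shift cm [ 0.18 -0.03  0.09] rz 1.095
[ 0.00084865  0.20277153 -0.10487471]
```

Call:
send_rows:
  series:
    - [[0.05,0,0.1,0,0,0.12,-1],[0,0,0,0,0,0.12,-1],[0,0,0,0,0,0.12,-1],[0,0,0,0,0,0.12,-1],[0,0,0,0,0,0.12,-1],[0,0,0,0,0,0.12,-1],[0,0,0,0,0,0.12,-1],[0,0,0,0,0,0.12,-1],[0,0,0,0,0,0.1,-1],[0,0,0,0,0,0,-1]]

```text
time: 11.02
eef_pos: [0.5842, -0.1843, 0.1716]
tcp_rot: [0.777, 0.63, 0.001, 0.003]
contact_force: [-0.5, -1.0, 6.9]
opening: 0.193
finger_force: 103.2
```

```bash
python3 st.py .583 -.1834 .1715 -14; python3 -c "
from plant import ctrl; print(ctrl.get_state()['wrist_torque'])"
```

```text
t 11.025 p [ 0.5842 -0.1843  0.1716] phi -11.96 z [ 0.0041 -0.0032 -1.    ] F [-0.5 -1.   6.9] op 0.193 ff 103.2 q6 -0.26
tool shift cm [ 0.07 -0.13  0.01] rz 0.036
[-0.10090872  0.36974966 -0.07751342]
```

Torque is still low, so I'll turn the last bit gently to the stop.

Call:
send_rows:
  series:
    - [[0,0,0,0,0,0.03,-1],[0,0,0,0,0,0.03,-1],[0,0,0,0,0,0,-1]]

```text
time: 11.4
eef_pos: [0.5838, -0.185, 0.1716]
tcp_rot: [0.794, 0.608, -0.0, 0.003]
contact_force: [-0.9, -3.2, 6.6]
opening: 0.187
finger_force: 103.5
```

```bash
python3 st.py .583 -.1834 .1715 -14; python3 -c "
from plant import ctrl; print(ctrl.get_state()['wrist_torque'])"
```

```text
t 11.4 p [ 0.5838 -0.185   0.1716] phi -15.14 z [ 0.0029 -0.0054 -1.    ] F [-0.9 -3.2  6.6] op 0.187 ff 103.5 q6 -0.21
tool shift cm [ 0.13 -0.12  0.01] rz -0.02
[-0.28385689  0.38286382  0.71703684]
```

The wrist torque jumped to 0.72 Nm, so the lugs are at the stop. I'll ease up against the rim, release and back off.

Call:
send_rows:
  series:
    - [[0,0,-0.15,0,0,-0.01,-1],[0,0,-0.15,0,0,-0.01,-1],[0,0,0,0,0,0,-1],[0,0,0,0,0,0,0],[0,0,0,0,0,0,0.6],[0,0,0,0,0,0,0.6],[0,0,-0.5,0,0,0,0.6],[0,0,-2,0,0,0,0.6],[0,0,-4,0,0,0,0.6],[0,0,-4,0,0,0,0.6]]
  force: 60

```text
time: 12.65
eef_pos: [0.5829, -0.183, 0.2801]
tcp_rot: [0.789, 0.614, 0.0, 0.001]
contact_force: [0.5, -0.7, -0.4]
opening: 0.801
finger_force: 0.0
```

Call:
send_rows:
  series:
    - [[-5,0,0,0,0,0,0.6],[-5,0,0,0,0,0,0.6],[-5,0,0,0,0,0,0.6],[0,0,0,0,0,0,0.6]]

```text
time: 13.15
eef_pos: [0.5451, -0.3317, 0.279]
tcp_rot: [0.791, 0.612, 0.0, 0.001]
contact_force: [0.1, 0.6, -0.0]
opening: 0.796
finger_force: 0.0
```

```bash
python3 st.py
python3 - <<'E'
from h import *
d=shot('top','top5'); e=shot('scene','scene5')
def c(d,x,y,w,h,s):return cv2.resize(d['img'][y:y+h,x:x+w],(w*s,h*s),interpolation=cv2.INTER_CUBIC)
cv2.imwrite('pics/c5.png',np.hstack([c(d,330,145,100,130,4),c(e,105,140,100,130,4)])[:,:,::-1])
E
```

```text
t 13.15 p [ 0.5451 -0.3317  0.279 ] phi -14.47 z [ 0.0014 -0.0017 -1.    ] F [ 0.1  0.6 -0. ] op 0.796 ff 0.0 q6 -0.45
```

View pics/c5.png

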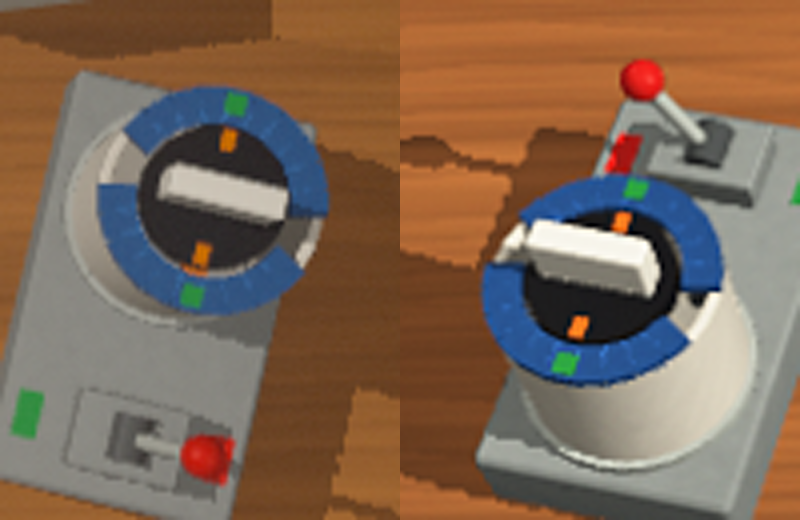

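The lid is locked: both lugs lie under the green marks, at (237,103) and (192,295) in the left half, and the lid stays down. The toggle is still off, with its knob at (207,455). Next I'll push the knob from its red side with shut fingers.

Call:
send_rows:
  series:
    - [[2,-3.6,0,0,0,0,-1],[2,-3.6,0,0,0,0,-1],[2,-3.6,0,0,0,0,-1],[2,-3.6,0,0,0,0,-1],[0,0,3,0,0,0,-1],[0,0,3,0,0,0,-1],[0,0,0,0,0,0,-1],[0,0,0,0,0,0,-1]]

```text
time: 14.25
eef_pos: [0.4268, -0.2153, 0.2189]
tcp_rot: [0.789, 0.615, 0.0, 0.001]
contact_force: [0.7, -0.0, 1.0]
opening: -0.0
finger_force: 0.0
```

```bash
python3 st.py .425 -.2166 .132 -14
```

```text
t 14.25 p [ 0.4268 -0.2153  0.2189] phi -14.14 z [ 0.0018 -0.0012 -1.    ] F [ 0.7 -0.   1. ] op -0.0 ff 0.0 q6 -0.43
tool shift cm [-0.16 -0.16  8.69] rz -0.002
```

Call:
send_rows:
  series:
    - [[-0.16,-0.16,3,0,0,0,-1],[0,0,3,0,0,0,-1],[0,0,2.6,0,0,0,-1],[0,0,0,0,0,0,-1]]

```text
time: 14.75
eef_pos: [0.4238, -0.2163, 0.1309]
tcp_rot: [0.789, 0.614, -0.0, -0.001]
contact_force: [-0.3, -0.0, -0.8]
opening: -0.001
finger_force: 0.0
```

Call:
send_rows:
  series:
    - [[1,0,0,0,0,0,-1],[1,0,0,0,0,0,-1],[1,0,0,0,0,0,-1],[1,0,0,0,0,0,-1],[1,0,0,0,0,0,-1],[1,0,0,0,0,0,-1],[1,0,0,0,0,0,-1],[0.5,0,0,0,0,0,-1],[0,0,0,0,0,0,-1]]

```text
time: 15.88
eef_pos: [0.4424, -0.1434, 0.1311]
tcp_rot: [0.789, 0.614, 0.0, -0.0]
contact_force: [-0.4, -0.1, -0.2]
opening: -0.001
finger_force: 0.0
```

```bash
python3 st.py .4443 -.139 .132 -14
```

```text
t 15.875 p [ 0.4424 -0.1434  0.1311] phi -14.18 z [-4.e-04  8.e-04 -1.e+00] F [-0.4 -0.1 -0.2] op -0.001 ff 0.0 q6 -0.29
tool shift cm [ 0.47  0.07 -0.09] rz -0.003
```

Now small steps until the end stop shows in the force.

Call:
send_rows:
  series:
    - [[0.25,0,0,0,0,0,-1],[0.25,0,0,0,0,0,-1],[0,0,0,0,0,0,-1]]

```text
time: 16.25
eef_pos: [0.4434, -0.1405, 0.1313]
tcp_rot: [0.789, 0.615, -0.001, 0.001]
contact_force: [-2.4, -5.1, -0.9]
opening: 0.001
finger_force: 2.7
```

Call:
send_rows:
  series:
    - [[0.2,0,0,0,0,0,-1],[0,0,0,0,0,0,-1]]

```text
time: 16.5
eef_pos: [0.4435, -0.1403, 0.1313]
tcp_rot: [0.789, 0.615, -0.003, 0.002]
contact_force: [-3.6, -11.2, -1.6]
opening: -0.001
finger_force: 5.6
```

```bash
python3 st.py .4443 -.139 .132 -14
python3 - <<'E'
from meas import *
d=shot('scene','scene6'); c,_=comps(mask(d,(150,130,240,185),red),(150,130,240,185),2); print(c, 'on at',proj(d,[.4502,-.1157,.143]))
E
```

```text
t 16.5 p [ 0.4435 -0.1403  0.1313] phi -14.11 z [-0.002  -0.0077 -1.    ] F [ -3.6 -11.2  -1.6] op -0.001 ff 5.6 q6 -0.27
tool shift cm [ 0.15  0.05 -0.07] rz -0.002
[(array([191.06024096, 164.51807229]), np.int32(83)), (array([160.5, 178. ]), np.int32(52))] on at [191.78821962 164.42904875]
```

The stop is reached: the force went from 5 to 11 N with no further motion, and the knob is where it should be when on. Backing away.

Call:
send_rows:
  series:
    - [[-1.5,0,0,0,0,0,-1],[-3,0,0,0,0,0,-1],[-2,0,0,0,0,0,-1],[0,0,-4,0,0,0,-1],[0,0,-5,0,0,0,-1],[-4,0,-4,0,0,0,-1],[-4,0,0,0,0,0,-1],[0,0,0,0,0,0,-1]]

```text
time: 17.55
eef_pos: [0.4082, -0.2799, 0.2622]
tcp_rot: [0.79, 0.613, 0.001, 0.001]
contact_force: [0.2, 0.6, 0.6]
opening: -0.003
finger_force: 0.0
```

```bash
python3 st.py
python3 - <<'E'
from meas import *
d=shot('top','top7'); e=shot('scene','scene7')
c,_=comps(mask(e,(150,130,240,185),red),(150,130,240,185),2); print(c)
cv2.imwrite('pics/c7.png',cv2.resize(e['img'][100:360,80:380],(750,600)[:2])[:,:,::-1])
E
```

```text
t 17.55 p [ 0.4082 -0.2799  0.2622] phi -14.43 z [ 1.5e-03 -3.0e-04 -1.0e+00] F [0.2 0.6 0.6] op -0.003 ff 0.0 q6 -0.56
[(array([191.06024096, 164.48192771]), np.int32(83)), (array([160.5, 178. ]), np.int32(52))]
```

View pics/c7.png

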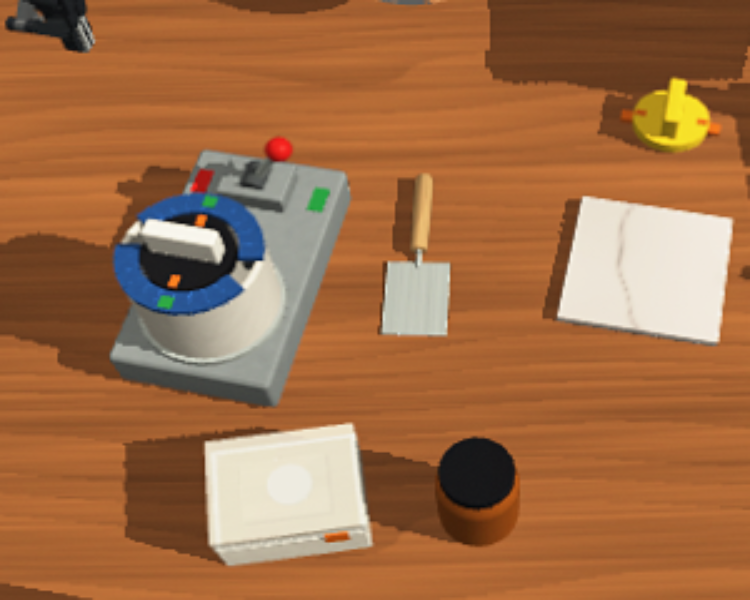

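The lid is locked (lug patches at 201,220 and 174,281, beside the green marks). The knob stayed on its green side (278,149), and the carton, jar and spatula haven't moved. Handing in.

```bash
python3 -c "
from plant import ctrl; print(ctrl.sign_off())"
```

```text
the job is handed in; nothing more can be done
None
```

The lid is locked at the green marks and released, the toggle was then pushed fully on, nothing else was disturbed, and the job was handed in at about 17.6 s on the robot's clock; no verdict came back.

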